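Take a pile of test-machine parts apart and put each on its pad

TASK

Four parts are piled up on the bench; take the pile apart from the top down, one part at a time, and carry each straight to the storage pad of its own shape and size: the small steel weight to the small round pad, the jaw insert to the oblong pad, the dark disc to the medium round pad, and the striker to the large round pad. Set each one down flat and the same way up as it was, in the middle of its pad and wholly on it (the striker's lug may overhang), with the insert lying lengthwise along its pad. Let nothing topple, and leave the two brass-coloured weights standing where they are.

Things in the scene. Friction and masses are not known exactly. Their poses are not given: they have to be found in the camera images.
- weight_small_mid (a point): Small check weight of grey steel, on top of the pile: round body 22 mm in diameter and 27 mm tall with a knob 10 mm in diameter above it, 37 mm tall in all, 0.1 kg. The point is on its axis, 18 mm above its foot; z up along the axis. It stands within 5 mm of the middle of the insert.
- insert_mid (a point): Serrated jaw insert, a light grey steel block 25 mm (x) by 50 mm (y) by 12.5 mm (z), grooves on top, 0.11 kg; second in the pile, lying flat on the dark disc under the weight. The point is its centre, 6 mm above its underside.
- disc_mid (a point): Dark steel spacer disc with a bright ring near its edge on top, 50 mm in diameter and 15 mm thick, 0.22 kg; third in the pile, lying flat on the striker under the insert. The point is its centre, 7.5 mm above its underside; z is its axis.
- striker_mid (a point): Pendulum striker, the bottom of the pile, lying on the bench: a chromed flat round body 68 mm in diameter and 22 mm thick, 0.72 kg, with a square lug 16 mm wide that stands out to 50 mm from the middle in the direction of its -y axis. The point is the centre of the round body, 11 mm above its underside; z up. The disc lies within 5 mm of its middle. Grip it across the round body, clear of the lug.
- pad_small: Storage pad fixed to the bench: white plastic with a grey felt inlay on top that leaves a 4 mm white rim, round, 44 mm in diameter, 6 mm thick. Origin: centre of its underside (z = 0), so the top is 6 mm above it; z up. Place of the small steel weight. The four pads and the pile stand in any arrangement, at new places each time.
- pad_oblong: Storage pad fixed to the bench: white plastic with a grey felt inlay on top that leaves a 4 mm white rim, rectangular, 47 mm (x) by 72 mm (y), 6 mm thick. Origin: centre of its underside (z = 0), so the top is 6 mm above it; z up. Place of the jaw insert, its long side (y) along the pad's long side (y), either way round. The four pads and the pile stand in any arrangement, at new places each time.
- pad_medium: Storage pad fixed to the bench: white plastic with a grey felt inlay on top that leaves a 4 mm white rim, round, 72 mm in diameter, 6 mm thick. Origin: centre of its underside (z = 0), so the top is 6 mm above it; z up. Place of the dark disc. The four pads and the pile stand in any arrangement, at new places each time.
- pad_large: Storage pad fixed to the bench: white plastic with a grey felt inlay on top that leaves a 4 mm white rim, round, 90 mm in diameter, 6 mm thick. Origin: centre of its underside (z = 0), so the top is 6 mm above it; z up. Place of the striker's round body, in the middle; the lug may point anywhere and may overhang. The four pads and the pile stand in any arrangement, at new places each time.
- weight_large_mid (a point): Largest check weight, brass-coloured, 38 mm in diameter, 62 mm tall, standing loose on the bench among the work. The point is half-way up on its axis. It does not belong to the job: leave it.
- weight_mid_mid (a point): Middle check weight, brass-coloured, 28 mm in diameter, 46 mm tall, standing loose on the bench among the work. The point is half-way up on its axis. It does not belong to the job: leave it.

How it is judged:
On the way, in this order (a step that is already met when the one before it is completed fails the run):
1. the steel weight stands on the small round pad (z of weight_small_mid in the frame of pad_small between 0.02 and 0.028 m and angle between weight_small_mid's own z axis and vertical below 0.12 rad and horizontal distance between weight_small_mid and pad_small below 0.012 m), for 0.2 s.
2. the jaw insert lies squared up on the oblong pad (z of insert_mid in the frame of pad_oblong between 0.008 and 0.016 m and angle between insert_mid's own z axis and vertical below 0.12 rad and x of insert_mid in the frame of pad_oblong between -0.012 and 0.012 m and y of insert_mid in the frame of pad_oblong between -0.012 and 0.012 m and angle between the y axis of insert_mid and the y axis of pad_oblong, either way round below 0.26 rad), for 0.2 s.
3. the dark disc lies on the medium round pad (z of disc_mid in the frame of pad_medium between 0.0095 and 0.0175 m and angle between disc_mid's own z axis and vertical below 0.12 rad and horizontal distance between disc_mid and pad_medium below 0.012 m), for 0.2 s.
4. the striker lies on the large round pad (z of striker_mid in the frame of pad_large between 0.013 and 0.021 m and angle between striker_mid's own z axis and vertical below 0.12 rad and horizontal distance between striker_mid and pad_large below 0.012 m), for 0.2 s.
At the end, for the whole second after the job is handed in: Each part is at rest on its own pad, level within 7 degrees and right way up; weight, disc and striker body within 12 mm of the centre of the small, medium and large round pad; the insert within 12 mm of the oblong pad's centre along and across, and within 15 degrees of its direction (all of step 1 and all of step 2 and all of step 3 and all of step 4 and linear speed of each of weight_small, insert, disc, striker below 0.02 m/s and angular speed of each of weight_small, insert, disc, striker below 0.3 rad/s); the robot touches nothing.
It fails at once if the large brass-coloured weight is moved by more than 25 mm or tipped (distance of weight_large_mid from where it was at the start of the episode above 0.025 m or angle between weight_large_mid's own z axis and vertical above 0.5 rad).
It fails at once if the middle brass-coloured weight is moved by more than 25 mm or tipped (distance of weight_mid_mid from where it was at the start of the episode above 0.025 m or angle between weight_mid_mid's own z axis and vertical above 0.5 rad).
It fails at once if a part of the pile is tipped over (angle between any of weight_small_mid, insert_mid, disc_mid, striker_mid's own z axis and vertical above 0.8 rad).
It also fails if it takes over 122 s, if anything falls off the work surface, if the arm or the gripper's body presses on something with over 40 N, if the wrist force passes 120 N, or if a joint passes its speed limit or range.

ROBOT

A 6-joint arm with a two-finger parallel gripper is mounted at the origin on a cart in front of the work surface, level with it; the furniture and walls round the work are solid. World frame = base frame: x ahead of the robot, y to its left, z up, the work surface at z = 0. Lengths are in m, angles in rad, forces in N, time in s.
With the tool pointing down it reaches from about 0.35 to 0.85 m from the base axis. Payload 8.1 kg.
Tool frame: the origin (TCP) lies at the very end of the fingers, on their centre line; the grasp point (between the pads) lies 19 mm behind it; z points along the fingers, y is the line along which they close (so a half turn about z gives the same grasp; the last joint's range is limited). The gripper opens to 93 mm and grips with 3 to 60 N. Pads are 15 mm wide; open, the fingers measure 128 mm over their backs; the gripper's body (75 mm by 188 mm) begins 65 mm behind the grasp point.
Start: joints at [-1.346, 0.13, 1.488, -0, 1.523, -0.085], TCP at [0.183, -0.571, 0.219] pointing down, gripper open.
Joint ranges: [-2.96, 2.96], [-0.89, 2.26], [0.02, 2.5], [-1.34, 4.48], [0, 2.73], [-2.66, 2.66]. Speed limits (rad/s): [2.39, 2.39, 2.79, 3.14, 3.14, 3.14].

INTERFACE

Orientations are given as a rotation vector (axis times angle).
In Python, from plant import robot gives the robot as it stands. The module is installed in compiled form; this text tells all that it offers.
- The arm moves only by the tool play_rows, never from a script. Its argument "increments" is text: rows parted by semicolons, each of 5 numbers parted by spaces: the shift along the tool's x, y, z in mm, then the turn about the tool's z in degrees, then the closure, from -1 (fully open) to 1 (shut). In form: dx dy dz yaw claw; .... A call has 1 to 20 rows; each row is the pose to reach, as a shift and turn from the pose commanded when the call began, along the tool's axes at that moment; what a row does not reach only later rows make up. A row lasts 1/10 s, in which the tool goes at most 50 mm and 8.59 degrees, less where a joint would pass 70% of its speed; a pose out of reach is approached as far as the arm can. A call with a gripper value outside its range is refused whole. The fingers move at their own pace and stop on an object; "force" is the grip in N (left out, the last holds). Time passes only in rows, so rows that repeat a pose let the fingers close. It gives the time, the measured TCP pose, the force, the opening and the grip force at its end, in the units of the state.
- robot.read_state(): the state, without advancing time (a new reading comes with each control period).
- robot.read_camera(name): name is "scene" or "top"; returns the picture (384x512x3 uint8, blue, green, red); there is no depth.
- robot.calibration(name): a dict with "vertical_fov" (degrees; the focal length in pixels is half the picture's height over the tangent of half this angle, whatever the lens; pixels are square), "cx", "cy" (the principal point, pixels), "rvec" (rotation vector, rad) and "tvec" (3), from world to camera coordinates, as OpenCV has them. Camera axes: x right, y down, z forward; pixel columns grow to the right and rows downward; lengths in m; the calibration is good to about 2 mm. A picture is of the moment at which its call begins. calibration takes no time and is no camera call.
- robot.close_job(): hands the job in; it is judged then, once.
Trained networks look in the newest picture that a camera, given by its name, has taken for a name from the list of things; names that differ only in an ending like _2 or _b are one class to them, and where a whole thing is asked for, a point or a joint stands for the part that bears it (a point fixed in the world has none). Each returns a list of dicts, best first, with "conf" (0 to 1); they miss things now and then, are a little off and sometimes report something else, mostly with a low value. They report only what shows in the picture. A call takes as long as a camera call.
- robot.recognise(camera, query): "centre" ([x, y, z] in m, in world coordinates, good to about 4 mm: the middle of the surface that is visible of it).
- robot.regions_of(camera, query): "pixels" (384x512 bool, what is visible of it).
- robot.landmark_of(camera, query): "centre" ([x, y, z] in m, in world coordinates, good to about 4 mm: a listed point, or the origin of a listed thing).
The state is a dict: "t": time; "q": joint angles; "dq": joint speeds; "joint_torque": joint torques, N m; "tool_pos": TCP position; "orientation": TCP orientation; "force": force on the tool from outside, world axes, zero at the start; "wrist_torque": the same for the moment, N m; "opening": finger opening in m; "gripper_force": force on a finger pad.
Only numpy, scipy, OpenCV 4.12 (cv2) and the standard library are available. Lean on these libraries where they do the work, as an engineer would, in place of code of your own. Each camera call takes 0.05 s, during which the arm holds its last target. There are 200 camera calls.

## Working session

There is one attempt and no reset: what is moved stays moved. The work goes in short steps, Python scripts to look and compute and a tool call to move; the robot and the scene stay as the last step left them, time stands still between calls to the robot, and variables do not carry over. Pictures are saved under pics/ and viewed, at most 14 in all, crops included, and the job is handed in when it is done.

Besides the shell and the picture viewer there is one more tool, called as name(argument=value, ...) on one line, values as JSON. play_rows: Moves the arm, as the interface text tells. Its arguments: {"type":"object","properties":{"increments":{"type":"string"},"force":{"type":"number"}},"required":["increments"]}

```bash
mkdir -p pics
cat > h.py <<'E'
import numpy as np, cv2
from plant import robot
def cal(n):
    c=robot.calibration(n); f=192/np.tan(np.radians(c["vertical_fov"])/2)
    return np.array([[f,0,c["cx"]],[0,f,c["cy"]],[0,0,1.]]),cv2.Rodrigues(np.array(c["rvec"],float))[0],np.array(c["tvec"],float).ravel()
def proj(n,p):
    K,R,t=cal(n); q=K@(R@np.array(p,float)+t); return q[:2]/q[2]
def unproj(n,uv,z):
    K,R,t=cal(n); d=R.T@np.linalg.inv(K)@np.array([uv[0],uv[1],1.]); o=-R.T@t
    return o+d*(z-o[2])/d[2]
E
python3 - <<'E'
from h import *
for n in("scene","top"):
    cv2.imwrite(f"pics/{n}0.png",robot.read_camera(n))
    K,R,t=cal(n); print(n,(-R.T@t).round(3),R[2].round(3))
    for q in("weight_small_mid","insert_mid","disc_mid","striker_mid","pad_small","pad_oblong","pad_medium","pad_large","weight_large_mid","weight_mid_mid"):
        r=robot.landmark_of(n,q)
        print(q,[(np.round(d["centre"],3).tolist(),round(d["conf"],2),proj(n,d["centre"]).round().tolist()) for d in r[:2]])
s=robot.read_state();print(s["t"],s["opening"],s["orientation"])
E
```

```text
scene [0.201 0.685 0.486] [ 0.411 -0.764 -0.496]
weight_small_mid [([0.632, -0.106, 0.064], 0.53, [252.0, 161.0]), ([0.636, 0.021, 0.02], 0.47, [226.0, 196.0])]
insert_mid [([0.629, -0.104, 0.045], 0.6, [253.0, 168.0])]
disc_mid [([0.63, -0.107, 0.032], 0.46, [253.0, 172.0])]
striker_mid [([0.631, -0.098, 0.008], 0.53, [251.0, 181.0])]
pad_small [([0.47, 0.038, -0.001], 0.6, [283.0, 225.0])]
pad_oblong [([0.464, 0.289, 0.003], 0.59, [226.0, 294.0])]
pad_medium [([0.475, -0.292, 0.003], 0.75, [327.0, 169.0])]
pad_large [([0.62, 0.166, 0.0], 0.68, [197.0, 234.0])]
weight_large_mid [([0.62, 0.167, 0.001], 0.61, [197.0, 234.0]), ([0.451, -0.112, 0.035], 0.52, [315.0, 186.0])]
weight_mid_mid [([0.634, 0.022, 0.018], 0.46, [226.0, 197.0])]
top [0.473 0.004 0.929] [ 0.073  0.018 -0.997]
weight_small_mid [([0.63, -0.108, 0.07], 0.65, [310.0, 157.0])]
insert_mid [([0.631, -0.103, 0.043], 0.42, [306.0, 159.0])]
disc_mid [([0.631, -0.106, 0.03], 0.43, [307.0, 159.0]), ([0.631, -0.108, 0.069], 0.43, [310.0, 157.0])]
striker_mid [([0.633, -0.1, 0.009], 0.75, [304.0, 160.0]), ([0.628, -0.107, 0.07], 0.34, [310.0, 158.0])]
pad_small [([0.472, 0.034, -0.0], 0.74, [252.0, 223.0]), ([0.473, -0.293, 0.001], 0.21, [380.0, 222.0])]
pad_oblong [([0.465, 0.292, -0.002], 0.63, [152.0, 226.0]), ([0.471, 0.037, -0.0], 0.54, [251.0, 223.0])]
pad_medium [([0.477, -0.29, 0.003], 0.87, [379.0, 221.0])]
pad_large [([0.623, 0.163, 0.002], 0.9, [202.0, 165.0])]
weight_large_mid [([0.451, -0.112, 0.029], 0.46, [310.0, 231.0])]
weight_mid_mid [([0.633, 0.017, 0.021], 0.53, [258.0, 159.0])]
1.1 0.09324401440387718 [ 3.10394353e+00  4.84755125e-01 -7.20819397e-06]
```

Run:
```python
import cv2
a=cv2.imread("pics/top0.png")
cv2.imwrite("pics/top0a.png",cv2.resize(a[100:280,100:420],None,fx=2.5,fy=2.5,interpolation=cv2.INTER_CUBIC))
b=cv2.imread("pics/scene0.png")
cv2.imwrite("pics/pile.png",cv2.resize(b[130:330,180:380],None,fx=3,fy=3,interpolation=cv2.INTER_CUBIC))
```

```text
(no output)
```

View pics/top0a.png

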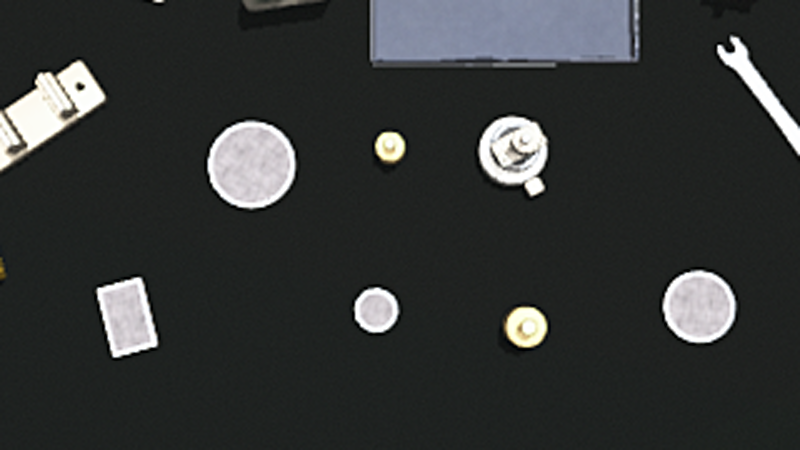

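View pics/pile.png

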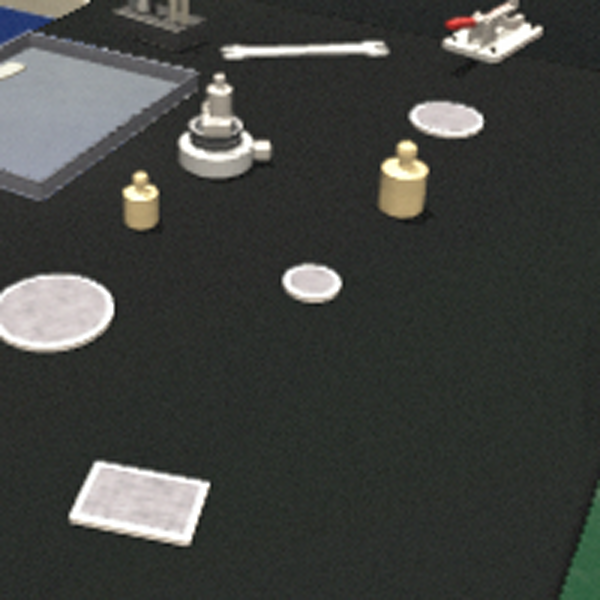

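Run:
```python
from h import *
a=robot.read_camera("top"); cv2.imwrite("pics/t1.png",a)
cv2.imwrite("pics/pz.png",cv2.resize(a[140:185,285:330],None,fx=13,fy=13,interpolation=cv2.INTER_CUBIC))
for q,z in(("pad_small",.006),("pad_oblong",.006),("pad_medium",.006),("pad_large",.006),("insert_mid",.0495),("weight_small_mid",.08),("disc_mid",.037),("striker_mid",.022)):
    r=robot.regions_of("top",q)
    for d in r[:1]:
        m=d["pixels"].astype(np.uint8); c=max(cv2.findContours(m,0,1)[0],key=cv2.contourArea)
        M=cv2.moments(m,True); W=unproj("top",(M["m10"]/M["m00"],M["m01"]/M["m00"]),z)
        P=np.array([unproj("top",p[0],z)[:2]*1000 for p in c],np.float32)
        print(q,round(d["conf"],2),W.round(4),"n",m.sum(),"rect",[np.round(x,1) for x in cv2.minAreaRect(P)],cv2.boundingRect(c))
```

```text
pad_small 0.76 [0.4706 0.0396 0.006 ] n 221 rect [array([471.4,  39.5]), array([38.4, 40.8]), np.float64(90.0)] (242, 215, 16, 17)
pad_oblong 0.96 [0.4639 0.2949 0.006 ] n 489 rect [array([464.5, 295.4]), array([71.3, 47.1]), np.float64(13.7)] (140, 211, 22, 30)
pad_medium 0.56 [ 0.4741 -0.2888  0.006 ] n 627 rect [array([ 474.9, -288.7]), array([68.3, 68.9]), np.float64(88.7)] (365, 208, 28, 28)
pad_large 0.94 [0.6207 0.1684 0.006 ] n 961 rect [array([621.6, 168.3]), array([89.2, 88.6]), np.float64(0.4)] (183, 148, 35, 35)
insert_mid 0.56 [ 0.6307 -0.0992  0.0495] n 154 rect [array([626.3, -90.5]), array([27.7, 25.3]), np.float64(26.6)] (296, 154, 13, 12)
disc_mid 0.62 [ 0.6299 -0.1038  0.037 ] n 69 rect [array([ 617.3, -111.3]), array([11.2, 27.9]), np.float64(30.9)] (304, 161, 11, 7)
striker_mid 0.71 [ 0.6196 -0.0958  0.022 ] n 273 rect [array([ 627.1, -100.8]), array([72.7, 59.1]), np.float64(70.0)] (291, 148, 28, 29)
```

View pics/pz.png

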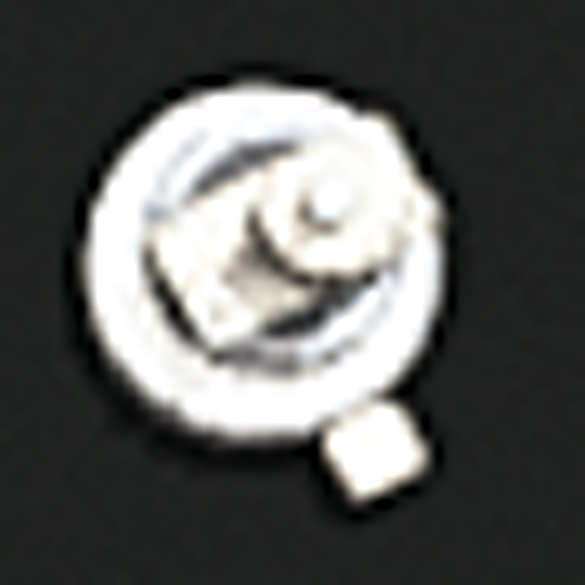

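```bash
cat >> h.py <<'E'
def pose():
    s=robot.read_state(); R=cv2.Rodrigues(np.array(s["orientation"],float))[0]; return s,np.array(s["tool_pos"]),R
def goto(*targets):
    "targets (x,y,z,closing direction deg in world or None): prints tool shifts mm and yaw deg, all from the present pose"
    s,p,R=pose(); print("t",round(s["t"],1),"tcp",p.round(4),"open",round(s["opening"],4),"F",np.round(s["force"],1),"g",round(s["gripper_force"],1),"q6",round(s["q"][5],2),"tilt",R[:,2].round(3))
    y=np.degrees(np.arctan2(R[1,1],R[0,1])); print("closing dir deg",round(y,1))
    for t in targets:
        d=R.T@(np.array(t[:3])-p)*1000
        w=0 if t[3] is None else (-(t[3]-y)+90)%180-90   # tool z is down
        print(np.array(t).tolist(),"->",d.round(1),"yaw",round(w,1),"q6 range check: J6 moves by about",round(w,1))
E
python3 - <<'E'
from h import *
def c(x,y,z): return unproj("top",(285+(x+.5)/13-.5,140+(y+.5)/13-.5),z)
print("weight",c(327,202,.0855).round(4)); print("striker",c(264,260,.020).round(4))
print("insert",c(296,226,.0495).round(4))
a,b=c(185,288,.0495),c(408,165,.0495); d=b-a; print("long dir",np.degrees(np.arctan2(d[1],d[0])),np.linalg.norm(d))
l=c(377,450,.02)-c(264,260,.02); print("lug dir",np.degrees(np.arctan2(l[1],l[0])),np.linalg.norm(l))
K,R,t=cal("scene")
# cross-check with scene
for n,q in(("weight top",(.630,-.1075,.0865)),):
    print(proj("scene",q))
goto((.630,-.106,.14,None))
E
```

```text
weight [ 0.6315 -0.1057  0.0855]
striker [ 0.6324 -0.1018  0.02  ]
insert [ 0.6337 -0.1045  0.0495]
long dir -61.11774232412335 0.04843855023483884
lug dir -150.06119330823506 0.04330964701677998
[253.02337298 153.96819774]
t 1.6 tcp [ 0.1829 -0.5714  0.2187] open 0.0931 F [ 0.1 -0.2  0.7] g 0.0 q6 -0.09 tilt [-0. -0. -1.]
closing dir deg -72.3
[0.63, -0.106, 0.14, None] -> [ 567.7 -307.    78.6] yaw 0 q6 range check: J6 moves by about 0
```

play_rows(increments="568.5 -306.2 78.6 -101 -1;568.5 -306.2 78.6 -101 -1;568.5 -306.2 78.6 -101 -1;568.5 -306.2 78.6 -101 -1;568.5 -306.2 78.6 -101 -1;568.5 -306.2 78.6 -101 -1;568.5 -306.2 78.6 -101 -1;568.5 -306.2 78.6 -101 -1;568.5 -306.2 78.6 -101 -1;568.5 -306.2 78.6 -101 -1;568.5 -306.2 78.6 -101 -1;568.5 -306.2 78.6 -101 -1;568.5 -306.2 78.6 -101 -1;568.5 -306.2 78.6 -101 -1;568.5 -306.2 78.6 -101 -1;568.5 -306.2 78.6 -101 -1", force=12)

```text
t: 3.15
tool_pos: [0.6306, -0.1073, 0.1401]
orientation: [-1.601, -2.703, 0.001]
force: [-0.0, 0.0, 0.0]
opening: 0.093
gripper_force: 0.0
```

Run:
```python
from h import *
goto((.631,-.1065,.053,29))
```

```text
t 3.1 tcp [ 0.6306 -0.1073  0.1401] open 0.093 F [-0.  0.  0.] g 0.0 q6 -0.75 tilt [-0. -0. -1.]
closing dir deg 28.7
[0.631, -0.1065, 0.053, 29.0] -> [ 0.5  0.8 87.1] yaw -0.3 q6 range check: J6 moves by about -0.3
```

play_rows(increments="0.5 0.8 30 0 -1;0.5 0.8 60 0 -1;0.5 0.8 80 0 -1;0.5 0.8 87 0 -1;0.5 0.8 87 0 -1;0.5 0.8 87 0 0.2;0.5 0.8 87 0 0.4;0.5 0.8 87 0 0.5;0.5 0.8 87 0 0.6;0.5 0.8 87 0 0.7;0.5 0.8 87 0 0.8;0.5 0.8 87 0 0.9;0.5 0.8 87 0 1;0.5 0.8 87 0 1;0.5 0.8 87 0 1;0.5 0.8 87 0 1", force=12)

```text
t: 4.75
tool_pos: [0.6314, -0.1057, 0.0529]
orientation: [-1.6, -2.703, 0.0]
force: [-0.5, -0.3, -0.5]
opening: 0.0208
gripper_force: 12.0
```

Run:
```python
from h import *
goto((.471,.038,.13,29),(.471,.038,.01,29))
```

```text
t 4.8 tcp [ 0.6314 -0.1057  0.0529] open 0.0208 F [-0.5 -0.3 -0.5] g 12.0 q6 -0.75 tilt [-0.  0. -1.]
closing dir deg 28.7
[0.471, 0.038, 0.13, 29.0] -> [203.1 -71.6 -77. ] yaw -0.3 q6 range check: J6 moves by about -0.3
[0.471, 0.038, 0.01, 29.0] -> [203.1 -71.5  43. ] yaw -0.3 q6 range check: J6 moves by about -0.3
```

play_rows(increments="0 0 -6 0 1;0 0 -18 0 1;0 0 -35 0 1;0 0 -55 0 1;5 -2 -72 0 1;20 -7 -77 0 1;45 -16 -77 0 1;75 -26 -77 0 1;105 -37 -77 0 1;135 -48 -77 0 1;165 -58 -77 0 1;188 -66 -77 0 1;199 -70 -77 0 1;203 -71.5 -72 0 1;203 -71.5 -50 0 1;203 -71.5 -20 0 1;203 -71.5 10 0 1;203 -71.5 28 0 1;203 -71.5 37 0 1;203 -71.5 40 0 1")

```text
t: 6.75
tool_pos: [0.471, 0.0375, 0.0122]
orientation: [-1.601, -2.702, 0.001]
force: [0.2, -0.2, -0.5]
opening: 0.0213
gripper_force: 12.0
```

Run:
```python
from h import *
goto((.471,.038,.01,None))
b=robot.read_camera("scene")
u,v=proj("scene",(.471,.038,.02)).astype(int);cv2.imwrite("pics/s2.png",cv2.resize(b[v-60:v+40,u-70:u+50],None,fx=5,fy=5,interpolation=cv2.INTER_CUBIC))
```

```text
t 6.8 tcp [0.471  0.0375 0.0122] open 0.0213 F [ 0.2 -0.2 -0.5] g 12.0 q6 -0.53 tilt [-0.001 -0.    -1.   ]
closing dir deg 28.7
[0.471, 0.038, 0.01, None] -> [0.4 0.3 2.2] yaw 0 q6 range check: J6 moves by about 0
```

View pics/s2.png

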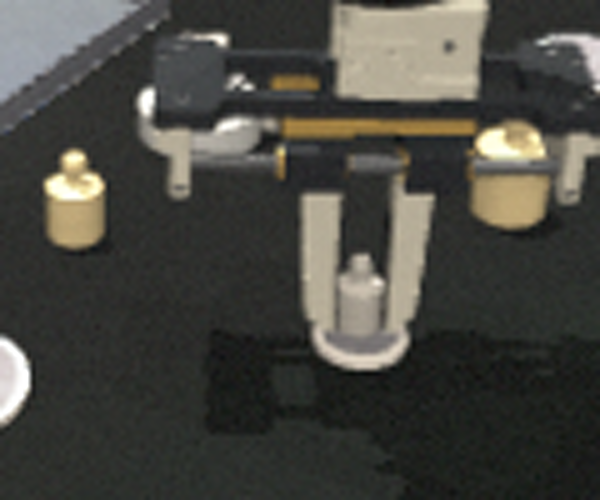

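The weight hangs upright between the fingers, centred over the small pad (crop pixel about 360,330). I'll set it down and release it.

play_rows(increments="0 0 1.5 0 1;0 0 2.5 0 1;0 0 2.8 0 1;0 0 2.8 0 0.5;0 0 2.8 0 0.3;0 0 2.8 0 0.1;0 0 2.8 0 -0.2;0 0 2.8 0 -0.5;0 0 0 0 -1;0 0 -15 0 -1;0 0 -40 0 -1;0 0 -75 0 -1;0 0 -110 0 -1;0 0 -130 0 -1;0 0 -140 0 -1")

```text
t: 8.3
tool_pos: [0.4725, 0.0379, 0.1558]
orientation: [1.599, 2.7, 0.003]
force: [-0.4, 0.1, 0.0]
opening: 0.0931
gripper_force: 0.0
```

Run:
```python
from h import *
a=robot.read_camera("top")
cv2.imwrite("pics/t3.png",a)
cv2.imwrite("pics/t3a.png",np.hstack([cv2.resize(a[135:185,280:330],None,fx=8,fy=8,interpolation=cv2.INTER_CUBIC),cv2.resize(a[200:250,227:277],None,fx=8,fy=8,interpolation=cv2.INTER_CUBIC)]))
for n in("top","scene"):
  if n=="scene":robot.read_camera(n)
  for q in("weight_small_mid","insert_mid"):
    print(n,q,[(np.round(d["centre"],3).tolist(),round(d["conf"],2)) for d in robot.landmark_of(n,q)[:2]])
goto((.632,-.104,.039,29))
```

```text
top weight_small_mid []
top insert_mid [([0.623, 0.165, 0.003], 0.58), ([0.63, -0.106, 0.046], 0.56)]
scene weight_small_mid [([0.473, 0.035, 0.021], 0.4)]
scene insert_mid [([0.629, -0.102, 0.046], 0.45)]
t 8.6 tcp [0.47   0.0379 0.1512] open 0.0925 F [-0.  -0.1  0.5] g 0.0 q6 -0.53 tilt [-0.003  0.    -1.   ]
closing dir deg 28.8
[0.632, -0.104, 0.039, 29.0] -> [-202.5   74.   111.7] yaw -0.2 q6 range check: J6 moves by about -0.2
```

View pics/t3a.png

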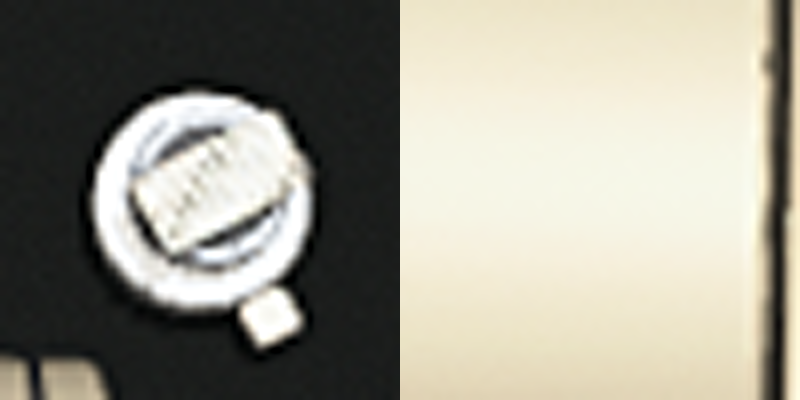

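The insert is now bare at crop corners (130,182), (172,256), (307,175), (272,112). I'll measure its centre and direction from these.

Run:
```python
from h import *
def c(x,y,z): return unproj("top",(280+(x+.5)/8-.5,135+(y+.5)/8-.5),z)
P=[c(x,y,.0495) for x,y in((130,182),(172,256),(307,175),(272,112))]
print(np.mean(P,0).round(4)); d=(P[2]+P[3]-P[0]-P[1])/2; print(np.degrees(np.arctan2(d[1],d[0])),np.linalg.norm(d))
print("striker",c(203,202,.018).round(4))
m=np.mean(P,0)
goto((m[0],m[1],.10,28),(m[0],m[1],.039,28))
```

```text
[ 0.633  -0.104   0.0495]
-61.40684805965474 0.04874769230384967
striker [ 0.632  -0.1023  0.018 ]
t 8.6 tcp [0.47   0.0379 0.1512] open 0.0925 F [-0.  -0.1  0.5] g 0.0 q6 -0.53 tilt [-0.003  0.    -1.   ]
closing dir deg 28.8
[0.632951813315088, -0.10395762800426231, 0.1, 28.0] -> [-202.8   74.7   50.7] yaw 0.8 q6 range check: J6 moves by about 0.8
[0.632951813315088, -0.10395762800426231, 0.039, 28.0] -> [-202.9   74.9  111.7] yaw 0.8 q6 range check: J6 moves by about 0.8
```

play_rows(increments="-30 11 0 0 -1;-70 26 0 0 -1;-110 40 0 0 -1;-150 55 0 0 -1;-185 68 0 0 -1;-202.5 74.5 5 0 -1;-202.5 74.5 30 0 -1;-202.5 74.5 60 0 -1;-202.5 74.5 85 0 -1;-202.5 74.5 95 0 -1;-202.5 74.5 95 0 -1;-202.5 74.5 95 0 -1")

```text
t: 9.8
tool_pos: [0.6342, -0.1038, 0.0586]
orientation: [1.6, 2.703, 0.0]
force: [1.2, 0.3, 0.2]
opening: 0.0929
gripper_force: 0.0
```

Run:
```python
from h import *
goto((.6325,-.104,.0392,28.5))
```

```text
t 9.8 tcp [ 0.6342 -0.1038  0.0586] open 0.0929 F [1.2 0.3 0.2] g 0.0 q6 -0.74 tilt [ 0. -0. -1.]
closing dir deg 28.8
[0.6325, -0.104, 0.0392, 28.5] -> [ 0.6 -1.6 19.4] yaw 0.3 q6 range check: J6 moves by about 0.3
```

play_rows(increments="0.5 -1 8 0 -1;0.5 -1 14 0 -1;0.5 -1 18 0 -1;0.5 -1 18 0 -0.5;0.5 -1 18 0 0;0.5 -1 18 0 0.2;0.5 -1 18 0 0.3;0.5 -1 18 0 0.4;0.5 -1 18 0 0.5", force=15)

```text
t: 10.7
tool_pos: [0.6328, -0.1039, 0.0402]
orientation: [1.6, 2.703, 0.0]
force: [-0.5, -0.3, 0.2]
opening: 0.0492
gripper_force: 0.0
```

play_rows(increments="0 0 1 0 0.6;0 0 1 0 0.7;0 0 1 0 0.8;0 0 1 0 1;0 0 1 0 1;0 0 1 0 1;0 0 1 0 1;0 0 1 0 1")

```text
t: 11.5
tool_pos: [0.6327, -0.1038, 0.0389]
orientation: [-1.6, -2.703, 0.0]
force: [-0.3, -0.3, -1.0]
opening: 0.0247
gripper_force: 15.0
```

Run:
```python
from h import *
goto((.464,.293,.14,103.7),(.464,.293,.0085,103.7))
```

```text
t 11.5 tcp [ 0.6327 -0.1038  0.0389] open 0.0247 F [-0.3 -0.3 -1. ] g 15.0 q6 -0.74 tilt [-0.  0. -1.]
closing dir deg 28.8
[0.464, 0.293, 0.14, 103.7] -> [ 429.   43. -101.] yaw -74.9 q6 range check: J6 moves by about -74.9
[0.464, 0.293, 0.0085, 103.7] -> [429.   43.   30.5] yaw -74.9 q6 range check: J6 moves by about -74.9
```

play_rows(increments="0 0 -4 0 1;0 0 -12 0 1;0 0 -25 0 1;0 0 -45 0 1;0 0 -70 0 1;8 1 -90 -2 1;28 3 -100 -6 1;56 6 -101 -11 1;86 9 -101 -16 1;116 12 -101 -21 1;146 15 -101 -26 1;176 18 -101 -31 1;206 21 -101 -37 1;236 24 -101 -43 1;266 27 -101 -49 1;296 30 -101 -55 1;326 33 -101 -61 1;356 36 -101 -67 1;384 38.5 -101 -72 1;406 41 -101 -75 1")

```text
t: 13.5
tool_pos: [0.4731, 0.2735, 0.1417]
orientation: [-0.382, 3.116, 0.001]
force: [-0.2, 0.1, -1.3]
opening: 0.0248
gripper_force: 15.0
```

Run:
```python
from h import *
goto((.464,.293,.14,103.7),(.464,.293,.0085,103.7))
```

```text
t 13.5 tcp [0.4731 0.2735 0.1417] open 0.0248 F [-0.2  0.1 -1.3] g 15.0 q6 -1.38 tilt [ 0.002  0.001 -1.   ]
closing dir deg 104.0
[0.464, 0.293, 0.14, 103.7] -> [ 4.1 21.1  1.7] yaw 0.3 q6 range check: J6 moves by about 0.3
[0.464, 0.293, 0.0085, 103.7] -> [  4.3  21.  133.2] yaw 0.3 q6 range check: J6 moves by about 0.3
```

play_rows(increments="3 14 1 0 1;4 20 10 0 1;4 21 30 0 1;4 21 60 0 1;4 21 90 0 1;4 21 112 0 1;4 21 124 0 1;4 21 129 0 1;4 21 129 0 1;4 21 129 0 1")

```text
t: 14.5
tool_pos: [0.4656, 0.2916, 0.0123]
orientation: [-0.375, 3.117, 0.001]
force: [-0.1, -0.5, -0.8]
opening: 0.0249
gripper_force: 15.0
```

Run:
```python
from h import *
goto((.464,.293,.0083,103.7))
b=robot.read_camera("scene")
u,v=proj("scene",(.464,.293,.02)).astype(int);cv2.imwrite("pics/s4.png",cv2.resize(b[v-50:v+50,u-60:u+60],None,fx=5,fy=5,interpolation=cv2.INTER_CUBIC))
```

```text
t 14.5 tcp [0.4656 0.2916 0.0123] open 0.0249 F [-0.1 -0.5 -0.8] g 15.0 q6 -1.34 tilt [ 0.002  0.001 -1.   ]
closing dir deg 103.7
[0.464, 0.293, 0.0083, 103.7] -> [1.2 1.7 4. ] yaw 0.0 q6 range check: J6 moves by about 0.0
```

View pics/s4.png

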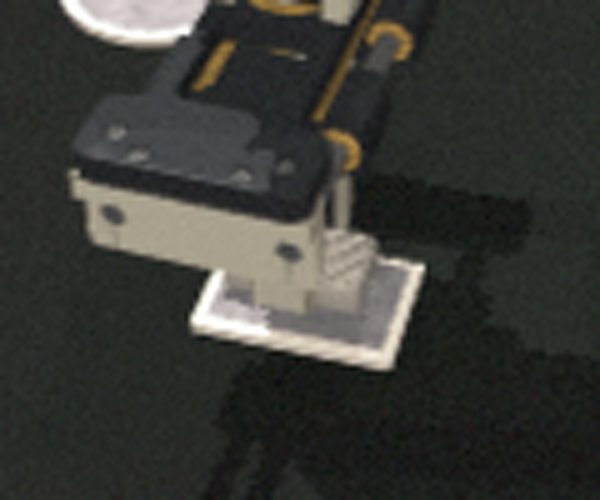

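The insert is over the oblong pad, in line with it (crop about 330,270). I'll lower it, release and lift.

play_rows(increments="1 1.5 2 0 1;1 1.5 3.5 0 1;1 1.5 4.2 0 1;1 1.5 4.2 0 1;1 1.5 4.2 0 0.4;1 1.5 4.2 0 0.2;1 1.5 4.2 0 0;1 1.5 4.2 0 -0.3;1 1.5 2 0 -0.6;1 1.5 -12 0 -1;1 1.5 -40 0 -1;1 1.5 -75 0 -1;1 1.5 -110 0 -1;1 1.5 -130 0 -1;1 1.5 -130 0 -1")

```text
t: 16.05
tool_pos: [0.4658, 0.2938, 0.1465]
orientation: [-0.375, 3.111, 0.004]
force: [0.6, 0.2, 0.5]
opening: 0.0927
gripper_force: 0.0
```

Run:
```python
from h import *
goto((.632,-.1035,.13,-61),(.632,-.1035,.0245,-61))
for n in("scene","top"):
  a=robot.read_camera(n)
  for q in("weight_small_mid","insert_mid","disc_mid","striker_mid"):
    print(n,q,[(np.round(d["centre"],3).tolist(),round(d["conf"],2)) for d in robot.landmark_of(n,q)[:2]])
cv2.imwrite("pics/t5.png",a)
cv2.imwrite("pics/t5a.png",cv2.resize(a[135:185,280:330],None,fx=8,fy=8,interpolation=cv2.INTER_CUBIC))
```

```text
t 16.1 tcp [0.4658 0.2938 0.1465] open 0.0927 F [0.6 0.2 0.5] g 0.0 q6 -1.34 tilt [ 0.007  0.004 -1.   ]
closing dir deg 103.8
[0.632, -0.1035, 0.13, -61.0] -> [ -66.8 -425.5   16.2] yaw -15.2 q6 range check: J6 moves by about -15.2
[0.632, -0.1035, 0.0245, -61.0] -> [ -66.  -425.7  121.7] yaw -15.2 q6 range check: J6 moves by about -15.2
scene weight_small_mid [([0.472, 0.035, 0.022], 0.5)]
scene insert_mid [([0.465, 0.294, 0.015], 0.62)]
scene disc_mid [([0.632, -0.105, 0.03], 0.72), ([0.633, -0.098, 0.01], 0.18)]
scene striker_mid [([0.632, -0.099, 0.01], 0.58)]
top weight_small_mid [([0.47, 0.036, 0.027], 0.39)]
top insert_mid []
top disc_mid [([0.63, -0.105, 0.028], 0.66)]
top striker_mid [([0.631, -0.104, 0.01], 0.6)]
```

View pics/t5a.png

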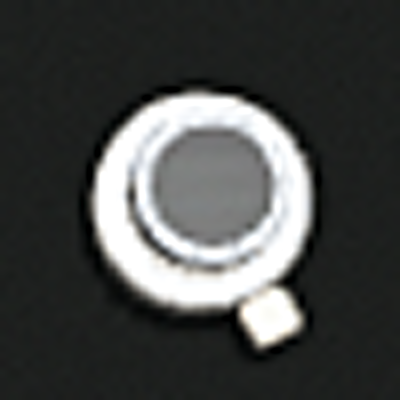

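The disc's grey face is centred at crop (213,185), with the striker round it at about (203,202) and the lug at (272,317).

Run:
```python
from h import *
def c(x,y,z): return unproj("top",(280+(x+.5)/8-.5,135+(y+.5)/8-.5),z)
m=c(213,185.5,.037); print("disc",m.round(4)); a=c(152,185,.037)-c(275,185,.037); print(np.linalg.norm(a))
l=c(272,317,.02)-c(203,202,.02); print("lug",np.degrees(np.arctan2(l[1],l[0])))
goto((m[0],m[1],.13,None),(m[0],m[1],.0245,None))
```

```text
disc [ 0.6339 -0.1032  0.037 ]
0.0383240158269506
lug -149.83826926717958
t 16.6 tcp [0.4628 0.2923 0.1402] open 0.0932 F [-0.4  0.5  0.9] g 0.0 q6 -1.34 tilt [-0.001 -0.001 -1.   ]
closing dir deg 103.7
[np.float64(0.6338743937388711), np.float64(-0.10321526971688011), 0.13, None] -> [ -72.2 -424.8   10.3] yaw 0 q6 range check: J6 moves by about 0
[np.float64(0.6338743937388711), np.float64(-0.10321526971688011), 0.0245, None] -> [ -72.3 -424.8  115.8] yaw 0 q6 range check: J6 moves by about 0
```

play_rows(increments="-6 -35 0 0 -1;-14 -80 0 0 -1;-21 -125 0 0 -1;-28 -170 0 0 -1;-36 -215 0 0 -1;-44 -260 0 0 -1;-52 -305 0 0 -1;-59 -350 0 0 -1;-66 -392 0 0 -1;-70 -415 5 0 -1;-71 -425 20 0 -1;-71 -425 45 0 -1;-71 -425 70 0 -1;-71 -425 85 0 -1;-71 -425 95 0 -1;-71 -425 95 0 -1;-71 -425 95 0 -1")

```text
t: 18.25
tool_pos: [0.6337, -0.1032, 0.0468]
orientation: [-0.377, 3.118, -0.0]
force: [-0.1, -0.5, 0.4]
opening: 0.0931
gripper_force: 0.0
```

Run:
```python
from h import *
goto((.633,-.1035,.0243,None))
```

```text
t 18.2 tcp [ 0.6337 -0.1032  0.0468] open 0.0931 F [-0.1 -0.5  0.4] g 0.0 q6 -2.05 tilt [ 0.001 -0.    -1.   ]
closing dir deg 103.8
[0.633, -0.1035, 0.0243, None] -> [ 0.7 -0.1 22.5] yaw 0 q6 range check: J6 moves by about 0
```

play_rows(increments="0.5 0 10 0 -1;0.5 0 17 0 -1;0.5 0 21 0 -1;0.5 0 21.5 0 -0.5;0.5 0 21.5 0 -0.3;0.5 0 21.5 0 -0.1;0.5 0 21.5 0 0;0.5 0 21.5 0 0.1;0.5 0 21.5 0 0.2;0.5 0 21.5 0 0.4;0.5 0 21.5 0 1;0.5 0 21.5 0 1;0.5 0 21.5 0 1;0.5 0 21.5 0 1;0.5 0 21.5 0 1", force=25)

```text
t: 19.75
tool_pos: [0.6329, -0.1037, 0.0247]
orientation: [-0.376, 3.119, -0.0]
force: [-0.3, -1.0, 2.1]
opening: 0.0495
gripper_force: 25.0
```

Run:
```python
from h import *
goto((.475,-.290,.13,None),(.475,-.290,.0085,None))
```

```text
t 19.8 tcp [ 0.6329 -0.1037  0.0247] open 0.0495 F [-0.3 -1.   2.1] g 25.0 q6 -2.05 tilt [ 0. -0. -1.]
closing dir deg 103.7
[0.475, -0.29, 0.13, None] -> [ 197.6 -143.5 -105.3] yaw 0 q6 range check: J6 moves by about 0
[0.475, -0.29, 0.0085, None] -> [ 197.6 -143.5   16.2] yaw 0 q6 range check: J6 moves by about 0
```

play_rows(increments="0 0 -4 0 1;0 0 -12 0 1;0 0 -25 0 1;0 0 -45 0 1;0 0 -70 0 1;8 -6 -90 0 1;25 -18 -100 0 1;49 -36 -100 0 1;74 -54 -100 0 1;99 -72 -100 0 1;124 -90 -100 0 1;149 -108 -100 0 1;174 -126 -100 0 1;190 -138 -98 0 1;196 -142.5 -85 0 1;197.5 -143.5 -60 0 1;197.5 -143.5 -30 0 1;197.5 -143.5 -6 0 1;197.5 -143.5 6 0 1;197.5 -143.5 11 0 1")

```text
t: 21.75
tool_pos: [0.4743, -0.2887, 0.0119]
orientation: [0.377, -3.117, -0.003]
force: [-0.3, 0.6, -2.7]
opening: 0.0493
gripper_force: 25.0
```

Run:
```python
from h import *
goto((.475,-.290,.0087,None))
a=robot.read_camera("scene")
u,v=proj("scene",(.475,-.29,.02)).astype(int);cv2.imwrite("pics/s6.png",cv2.resize(a[v-40:v+40,u-50:u+50],None,fx=5,fy=5,interpolation=cv2.INTER_CUBIC))
```

```text
t 21.8 tcp [ 0.4743 -0.2887  0.0119] open 0.0493 F [-0.3  0.6 -2.7] g 25.0 q6 -2.45 tilt [-0.002  0.002 -1.   ]
closing dir deg 103.8
[0.475, -0.29, 0.0087, None] -> [-0.4 -1.5  3.2] yaw 0 q6 range check: J6 moves by about 0
```

View pics/s6.png

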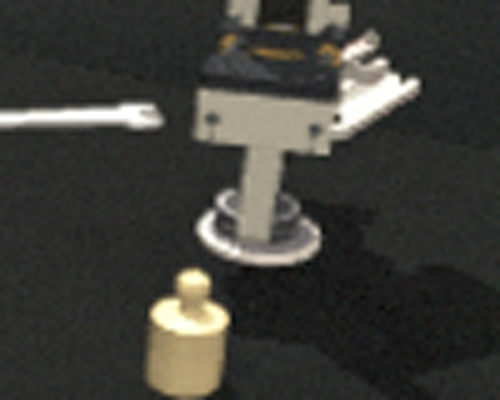

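The disc sits level over the medium pad (crop about 260,230). I'll lower it and release with a moderate opening, since a clamp stands behind.

play_rows(increments="0 -1 1.5 0 1;0 -1 3 0 1;0 -1 3.2 0 1;0 -1 3.2 0 1;0 -1 3.2 0 0;0 -1 3.2 0 -0.2;0 -1 3.2 0 -0.4;0 -1 3.2 0 -0.4;0 -1 0 0 -0.4;0 -1 -12 0 -0.4;0 -1 -35 0 -0.4;0 -1 -70 0 -0.4;0 -1 -110 0 -0.4;0 -1 -125 0 -0.6;0 -1 -125 0 -1")

```text
t: 23.3
tool_pos: [0.4772, -0.2923, 0.1427]
orientation: [-0.376, 3.114, -0.007]
force: [0.3, -0.1, -0.6]
opening: 0.0769
gripper_force: 0.0
```

Run:
```python
from h import *
for n in("scene","top"):
  a=robot.read_camera(n)
  for q in("disc_mid","striker_mid"):
    print(n,q,[(np.round(d["centre"],3).tolist(),round(d["conf"],2)) for d in robot.landmark_of(n,q)[:2]])
cv2.imwrite("pics/t7a.png",np.hstack([cv2.resize(a[135:185,280:330],None,fx=8,fy=8,interpolation=cv2.INTER_CUBIC),cv2.resize(a[200:250,355:405],None,fx=8,fy=8,interpolation=cv2.INTER_CUBIC)]))
goto((.632,-.1023,.13,120),(.632,-.1023,.0035,120))
```

```text
scene disc_mid [([0.476, -0.295, 0.015], 0.67)]
scene striker_mid [([0.63, -0.1, 0.011], 0.9)]
top disc_mid []
top striker_mid [([0.632, -0.102, 0.011], 0.63)]
t 23.6 tcp [ 0.4741 -0.29    0.1363] open 0.0922 F [-0.2  0.6 -0.4] g 0.0 q6 -2.45 tilt [-0.003  0.002 -1.   ]
closing dir deg 103.7
[0.632, -0.1023, 0.13, 120.0] -> [-198.   144.8    6.3] yaw -16.3 q6 range check: J6 moves by about -16.3
[0.632, -0.1023, 0.0035, 120.0] -> [-198.3  144.5  132.8] yaw -16.3 q6 range check: J6 moves by about -16.3
```

View pics/t7a.png

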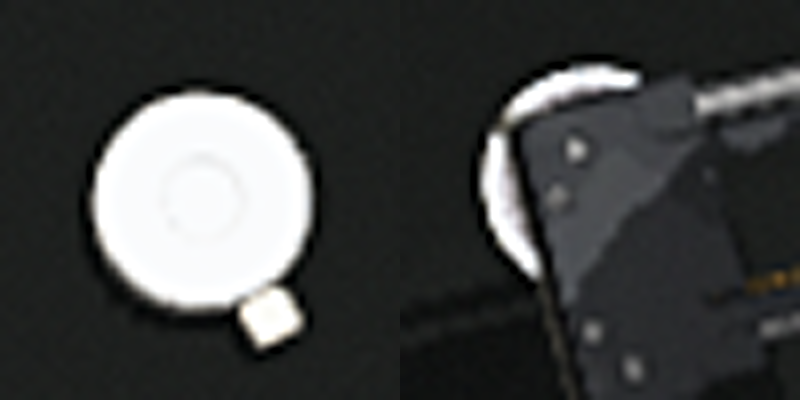

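The striker is alone, ring centre at crop (202,198) and lug at (272,317). I'll move over it first and turn only there, because joint 6 is near its limit here.

play_rows(increments="-20 15 0 0 -1;-50 37 0 0 -1;-80 58 0 0 -1;-110 80 0 0 -1;-140 102 0 -4 -1;-170 124 0 -8 -1;-190 139 3 -12 -1;-198 144.5 15 -16 -1;-198 144.5 40 -16 -1;-198 144.5 65 -16 -1;-198 144.5 85 -16 -1;-198 144.5 95 -16 -1;-198 144.5 95 -16 -1;-198 144.5 95 -16 -1")

```text
t: 25.0
tool_pos: [0.6333, -0.1035, 0.0438]
orientation: [0.806, -3.036, -0.0]
force: [-0.6, 0.4, 0.9]
opening: 0.0933
gripper_force: 0.0
```

Run:
```python
from h import *
print(unproj("top",(280+202.5/8-.5,135+198.5/8-.5),.022))
goto((.632,-.102,.0035,120))
```

```text
[ 0.63258171 -0.10149423  0.022     ]
t 25.0 tcp [ 0.6333 -0.1035  0.0438] open 0.0933 F [-0.6  0.4  0.9] g 0.0 q6 -2.33 tilt [-0.  0. -1.]
closing dir deg 119.7
[0.632, -0.102, 0.0035, 120.0] -> [ 0.4  2.  40.3] yaw -0.3 q6 range check: J6 moves by about -0.3
```

play_rows(increments="0.4 2 15 0 -1;0.4 2 27 0 -1;0.4 2 35 0 -1;0.4 2 38.5 0 -1;0.4 2 38.5 0 -0.6;0.4 2 38.5 0 -0.4;0.4 2 38.5 0 -0.2;0.4 2 38.5 0 0;0.4 2 38.5 0 0.5;0.4 2 38.5 0 1;0.4 2 38.5 0 1;0.4 2 38.5 0 1;0.4 2 38.5 0 1", force=50)

```text
t: 26.3
tool_pos: [0.6324, -0.1021, 0.0057]
orientation: [-0.806, 3.035, -0.001]
force: [0.2, -0.8, 5.8]
opening: 0.0671
gripper_force: 50.0
```

Run:
```python
from h import *
goto((.621,.167,.13,None),(.621,.167,.011,None))
```

```text
t 26.3 tcp [ 0.6324 -0.1021  0.0057] open 0.0671 F [ 0.2 -0.8  5.8] g 50.0 q6 -2.33 tilt [ 0.001 -0.    -1.   ]
closing dir deg 119.7
[0.621, 0.167, 0.13, None] -> [-123.7  239.2 -124.4] yaw 0 q6 range check: J6 moves by about 0
[0.621, 0.167, 0.011, None] -> [-123.6  239.3   -5.4] yaw 0 q6 range check: J6 moves by about 0
```

play_rows(increments="0 0 -3 0 1;0 0 -9 0 1;0 0 -20 0 1;0 0 -37 0 1;0 0 -57 0 1;0 0 -77 0 1;0 0 -97 0 1;0 0 -113 0 1;-3 6 -122 0 1;-10 20 -124 0 1;-22 42 -124 0 1;-34 66 -124 0 1;-46 90 -124 0 1;-58 114 -124 0 1;-70 138 -124 0 1;-83 162 -124 0 1;-95 186 -124 0 1;-107 208 -124 0 1;-117 226 -124 0 1;-122 236 -124 0 1")

```text
t: 28.3
tool_pos: [0.6191, 0.1665, 0.1277]
orientation: [0.809, -3.033, -0.002]
force: [-0.7, -0.4, -6.7]
opening: 0.0673
gripper_force: 50.0
```

Run:
```python
from h import *
goto((.621,.167,.0117,None))
```

```text
t 28.3 tcp [0.6191 0.1665 0.1277] open 0.0673 F [-0.7 -0.4 -6.7] g 50.0 q6 -1.91 tilt [-0.002  0.    -1.   ]
closing dir deg 119.9
[0.621, 0.167, 0.0117, None] -> [ -2.1  -0.7 116. ] yaw 0 q6 range check: J6 moves by about 0
```

play_rows(increments="-1.7 2 15 0 1;-1.7 2 40 0 1;-1.7 2 65 0 1;-1.7 2 85 0 1;-1.7 2 100 0 1;-1.7 2 108 0 1;-1.7 2 112 0 1;-1.7 2 112 0 1;-1.7 2 112 0 1")

```text
t: 29.2
tool_pos: [0.6221, 0.1662, 0.0182]
orientation: [-0.806, 3.035, -0.0]
force: [0.7, 0.1, -6.9]
opening: 0.067
gripper_force: 50.0
```

Run:
```python
from h import *
goto((.621,.167,.0117,None))
a=robot.read_camera("scene")
u,v=proj("scene",(.621,.167,.02)).astype(int);cv2.imwrite("pics/s8.png",cv2.resize(a[v-50:v+50,u-60:u+60],None,fx=5,fy=5,interpolation=cv2.INTER_CUBIC))
```

```text
t 29.2 tcp [0.6221 0.1662 0.0182] open 0.067 F [ 0.7  0.1 -6.9] g 50.0 q6 -1.91 tilt [ 0.002  0.    -1.   ]
closing dir deg 119.7
[0.621, 0.167, 0.0117, None] -> [0.6 1.2 6.5] yaw 0 q6 range check: J6 moves by about 0
```

View pics/s8.png

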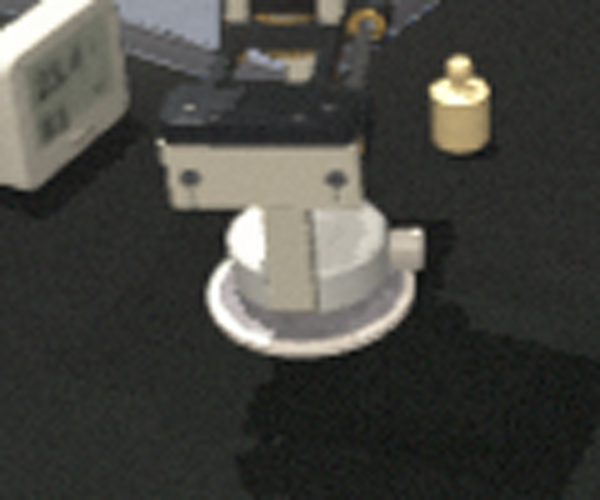

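The striker is level above the large pad (body at crop 310,260). I'll lower it, release and lift.

play_rows(increments="0.5 1 2.5 0 1;0.5 1 4.5 0 1;0.5 1 5.5 0 1;0.5 1 6.2 0 1;0.5 1 6.2 0 1;0.5 1 6.2 0 1")

```text
t: 29.85
tool_pos: [0.6203, 0.1669, 0.0117]
orientation: [-0.807, 3.036, 0.0]
force: [-4.7, -0.9, 2.8]
opening: 0.0672
gripper_force: 50.0
```

play_rows(increments="0 0 0 0 0.2;0 0 0 0 -0.2;0 0 0 0 -0.6;0 0 0 0 -1;0 0 0 0 -1;0 0 -3 0 -1;0 0 -15 0 -1;0 0 -40 0 -1;0 0 -80 0 -1;0 0 -120 0 -1;0 0 -150 0 -1;0 0 -170 0 -1;0 0 -170 0 -1")

```text
t: 31.15
tool_pos: [0.6228, 0.1672, 0.1866]
orientation: [-0.804, 3.028, -0.001]
force: [1.3, 0.3, -0.0]
opening: 0.093
gripper_force: 0.0
```

Run:
```python
from h import *
goto((.50,-.13,.2,None))
```

```text
t 31.1 tcp [0.6228 0.1672 0.1866] open 0.093 F [ 1.3  0.3 -0. ] g 0.0 q6 -1.91 tilt [ 0.008  0.002 -1.   ]
closing dir deg 119.8
[0.5, -0.13, 0.2, None] -> [ 254.  -197.1  -14.9] yaw 0 q6 range check: J6 moves by about 0
```

play_rows(increments="32 -25 -5 0 -1;64 -50 -10 0 -1;96 -75 -15 0 -1;128 -100 -15 0 -1;160 -125 -15 0 -1;192 -150 -15 0 -1;224 -175 -15 0 -1;246 -190 -15 0 -1;254 -197 -15 0 -1;254 -197 -15 0 -1;254 -197 -15 0 -1")

```text
t: 32.25
tool_pos: [0.4976, -0.1296, 0.1953]
orientation: [0.806, -3.036, -0.001]
force: [0.7, 0.6, 0.5]
opening: 0.0929
gripper_force: 0.0
```

Run:
```python
from h import *
for n in("scene","top"):
  a=robot.read_camera(n)
  for q in("weight_small_mid","insert_mid","disc_mid","striker_mid","pad_small","pad_oblong","pad_medium","pad_large"):
    print(n,q,[(np.round(d["centre"],3).tolist(),round(d["conf"],2)) for d in robot.landmark_of(n,q)[:1]])
  cv2.imwrite(f"pics/e_{n}.png",cv2.resize(a[130:330,120:390],None,fx=2.9,fy=2.9,interpolation=cv2.INTER_CUBIC))
```

```text
scene weight_small_mid [([0.476, 0.039, 0.023], 0.66)]
scene insert_mid [([0.464, 0.294, 0.015], 0.66)]
scene disc_mid [([0.475, -0.293, 0.013], 0.73)]
scene striker_mid [([0.616, 0.171, 0.015], 0.64)]
scene pad_small [([0.467, 0.038, -0.001], 0.56)]
scene pad_oblong [([0.465, 0.292, 0.001], 0.78)]
scene pad_medium [([0.477, -0.291, 0.001], 0.48)]
scene pad_large [([0.615, 0.17, 0.016], 0.39)]
top weight_small_mid [([0.468, 0.034, 0.03], 0.43)]
top insert_mid [([0.464, 0.291, 0.016], 0.55)]
top disc_mid []
top striker_mid [([0.619, 0.166, 0.015], 0.95)]
top pad_small [([0.473, 0.033, -0.0], 0.48)]
top pad_oblong [([0.462, 0.294, -0.005], 0.83)]
top pad_medium []
top pad_large [([0.624, 0.165, 0.0], 0.89)]
```

View pics/e_top.png

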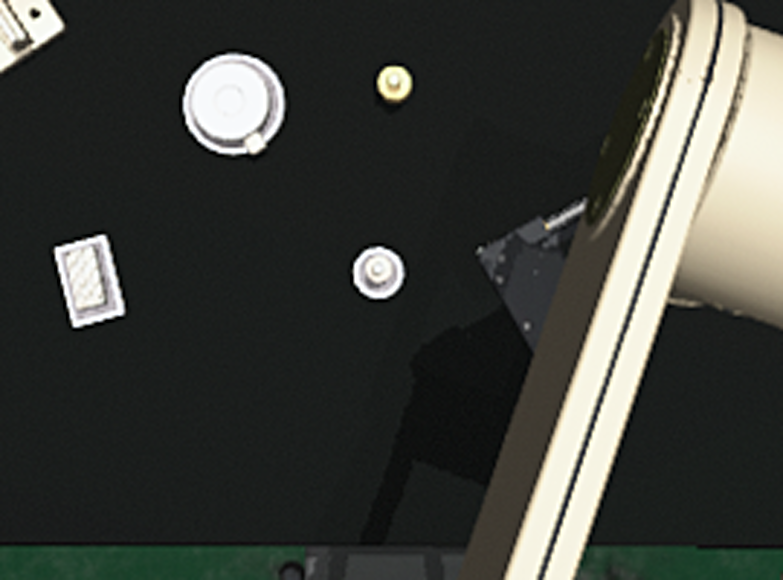

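View pics/e_scene.png

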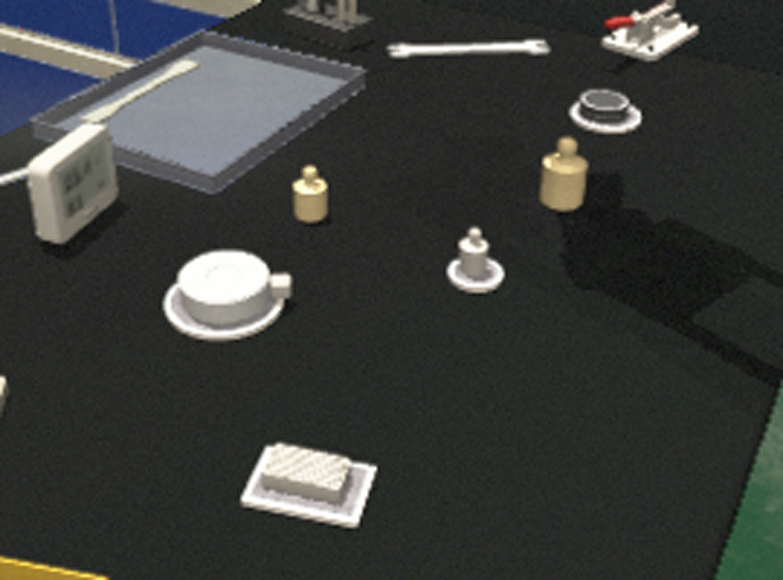

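All four parts stand centred and level on their pads: striker at top-view crop (232,103), insert (87,278), weight (378,272) and disc at scene crop (605,107). The brass weights stand upright where they were, so I'll hand the job in.

```bash
python3 -c "
from plant import robot
print(robot.close_job())"
```

```text
the job is handed in; nothing more can be done
None
```

I placed all four parts flat and centred on their own pads, left both brass weights standing where they were, and handed the job in at about 33 s of the 122 s allowed; no verdict came back.

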